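Hang the rosette sample on the rail and slide it to the red marker

TASK

Take the rosette panel with the yellow grip tab off its short brass stand and hook it over the long steel rail at the empty end, the end away from the panel that already hangs there. Let go of it, then push it along the rail, without lifting it off, until it hangs centred over the red marker strip, and leave it hanging there untouched. Leave the other hanging panel and everything else on the bench where they are.

Things in the scene. Friction and masses are not known exactly. Their poses are not given: they have to be found in the camera images.
- panel_tab (a point): Centre of the yellow plastic grip tab on top of the rosette panel's hanger, grasped from above: an upright block 16 mm thick (x), 30 mm wide (y); its top is 26 mm above this point, the steel saddle's ridge 26 mm below. x points away from the robot at yaw 0, y runs along the bar it hangs on, z up.
- panel: The rosette hanger (about 0.26 kg); origin = saddle point, on the bar's axis once hung, 38 mm below the tab centre. x points out through the hook's mouth. Inverted-V steel saddle over it, 60 mm long (y), ridge 12 mm up. Back leg at x -16 to -21 mm runs down to the wooden panel: 90 mm wide (y), 14 mm thick, from 52 to 142 mm below the origin.
- panel_mouth (a point): Middle of the hook's open mouth, 30 mm below the saddle point. Front lip (x +16 to +21 mm) ends 12 mm below the saddle point; the bracket over the panel is 48 mm below it: the 12 mm bar passes between them. To unhook: lift 30 mm, then move 45 mm or more along own -x. To hook on: come in along own +x at that height until the saddle is above the bar, then lower 30 mm.
- rail_mid (a point): Middle of the long level steel rail, on its axis, 205 mm above the bench. Rail 12 mm thick, along y from -250 to +250 mm, a 16 mm post at each end on a fixed plank 120 x 560 x 15 mm. x is across the rail, away from the robot. The other panel hangs on the -y half: the empty end is +y. A hung tab's centre is 38 mm above the axis; hangers slide with dry friction, a few newtons.
- marker_top (a point): Centre of the top of the red marker strip, 100 x 20 x 10 mm, fixed across the plank under the rail; its long side (x) lies across the rail, y along the rail, same axes as the rail. Its position along the rail varies.
- stand_arm (a point): Point on the axis of the short stand's brass arm, near which the rosette panel hangs at the start, 165 mm above the bench. The arm is 12 mm thick, runs along y from a 16 mm post at y = -80 mm to its free end at y = +61 mm, on a fixed dark wooden foot (100 x 170 x 12 mm). x level, across the arm, away from the robot.
- other_tab (a point): Centre of the white grip tab of the other hanger, of the same shape and size, with a dark panel, already hanging on the -y part of the rail. Leave it alone.
- mallet: A turned wooden carver's mallet, 190 mm tall, 66 mm across, standing on the bench to the left. Only to be left alone; the origin is at its underside.
- tape: A roll of yellow tape, 90 mm across, 22 mm high, lying flat on the bench. Only to be left alone; the origin is at its underside.
- pencil: A flat blue carpenter's pencil, 160 x 14 x 8 mm, on the bench. Only to be left alone; the origin is at its underside.
- ruler: A steel ruler, 300 x 30 x 4 mm, lying behind the rail. Only to be left alone; the origin is at its underside.
- whetstone: A red-brown whetstone, 150 x 60 x 25 mm, on the bench to the right. Only to be left alone; the origin is at its underside.
- gouge: A carving tool with a wooden handle, 200 mm long, on the bench to the left, near the robot. Only to be left alone; the origin is at its underside.
There are look-alikes about, which are no part of the job. What is shaped like the panel but purple is not meant.

How it is judged:
By the outcome, as a careful person would: the job done as asked, in the order asked, and still so for the second after the job is handed in, with the robot touching nothing.
It also fails if it takes over 61 s, if anything falls off the work surface, if the arm or the gripper's body presses on something with over 40 N, if the wrist force passes 120 N, or if a joint passes its speed limit or range.

ROBOT

A 7-joint arm with a two-finger parallel gripper is mounted at the origin on the work surface. World frame = base frame: x ahead of the robot, y to its left, z up, the work surface at z = 0. Lengths are in m, angles in rad, forces in N, time in s.
With the tool pointing down it reaches from about 0.4 to 0.85 m from the base axis. Payload 4.5 kg.
Tool frame: the origin (TCP) lies midway between the tips of the shut fingers; the grasp point (between the pads) lies 19 mm behind it; z points along the fingers, y is the line along which they close (so a half turn about z gives the same grasp; the last joint's range is limited). The gripper opens to 88 mm and grips with 3 to 60 N. Pads are 18 mm wide; open, the fingers measure 123 mm over their backs; the gripper's body (75 mm by 187 mm) begins 45 mm behind the grasp point.
Start: joints at [-1.254, 0.689, -0.195, 1.565, 0.157, 0.902, -0.215], TCP at [0.174, 0.6, 0.239] pointing down, gripper open.
Joint ranges: [-3.01, 3.01], [-0.46, 2.08], [-1.47, 1.51], [0.13, 2.56], [-1, 4.14], [0.04, 2.09], [-2.66, 2.66]. Speed limits (rad/s): [2.57, 2.57, 3.14, 3.14, 3.14, 3.14, 3.14].

INTERFACE

Orientations are given as a unit quaternion [x, y, z, w].
In Python, from cell import manip, cams, job gives the robot as it stands.
- The arm moves only by the shell command python3 -m inch 'ROWS' [FORCE]. ROWS is JSON, a list of rows, each a list of 7 numbers: the gripper command: -1 is shut, 1 is fully open, values between are in proportion, then the shift along the tool's x, y, z in units of 25 mm (1.0 is 25 mm), then the turn, a rotation vector about the tool's x, y, z in units of 5 degrees (1.0 is 5 degrees). A call has 1 to 20 rows; each row is the pose to reach, as a shift and turn from the pose commanded when the call began, along the tool's axes at that moment; what a row does not reach only later rows make up. A row lasts 1/12 s, in which the tool goes at most 41.7 mm and 7.16 degrees, less where a joint would pass 70% of its speed; a pose out of reach is approached as far as the arm can. A call with a gripper value outside its range is refused whole. The fingers move at their own pace and stop on an object; FORCE is the grip in N (left out, the last holds). Time passes only in rows, so rows that repeat a pose let the fingers close. It gives the time, the measured TCP pose, the force, the opening and the grip force at its end, in the units of the state.
- manip.get_state(): the state, without advancing time (a new reading comes with each control period).
- cams.capture(name): name is "side" or "top" or "wrist"; returns a dict with "pixels" (384x512x3 uint8, blue, green, red), "z_map" (384x512 float32, m along the optical axis (not along the pixel's ray), 0 where there is no reading), "camera_matrix" (3x3 intrinsics, pixels), "origin" and "attitude" of the camera in the world. Camera axes: x right, y down, z forward; pixel columns grow to the right and rows downward; lengths in m; the calibration is good to about 2 mm. A picture is of the moment at which its call begins.
- job.job_done(): hands the job in; it is judged then, once.
The state is a dict: "time": time; "joint_positions": joint angles; "qd": joint speeds; "tau": joint torques, N m; "tcp_pos": TCP position; "orientation": TCP orientation; "force": force on the tool from outside, world axes, zero at the start; "wrist_torque": the same for the moment, N m; "width": finger opening in m; "finger_force": force on a finger pad.
Only numpy, scipy, OpenCV 4.12 (cv2) and the standard library are available. Lean on these libraries where they do the work, as an engineer would, in place of code of your own. Each camera call takes 0.05 s, during which the arm holds its last target. There are 200 camera calls.

## Working session

There is one attempt and no reset: what is moved stays moved. The work goes in short steps, Python scripts to look and compute and a shell command to move; the robot and the scene stay as the last step left them, time stands still between calls to the robot, and variables do not carry over. Pictures are saved under pics/ and viewed, at most 10 in all, crops included, and the job is handed in when it is done.

```bash
mkdir -p pics; ls; cat > h.py <<'E'
import numpy as np,cv2
from cell import manip,cams,job
from scipy.spatial.transform import Rotation as R
def cap(n):
    c=cams.capture(n); a=np.array(c["attitude"],float)
    c["R"]=a if a.shape==(3,3) else R.from_quat(a).as_matrix()
    c["o"]=np.array(c["origin"]); c["K"]=np.array(c["camera_matrix"]); return c
def pts(c):
    v,u=np.mgrid[:384,:512]; z=c["z_map"]
    p=np.stack([u,v,np.ones_like(u)],-1)@np.linalg.inv(c["K"]).T*z[...,None]
    return p@c["R"].T+c["o"]
E
python3 - <<'E'
from h import *
for n in("side","top"):
    c=cap(n); np.savez(n+".npz",**{k:c[k] for k in("pixels","z_map","R","o","K")})
    print(n,c["o"],c["R"].round(2).tolist(),np.array(c["attitude"]).shape)
    cv2.imwrite(f"pics/{n}0.png",c["pixels"])
print(manip.get_state())
E
```

```text
pics
side [0.22501539 0.58291048 0.98793255] [[-0.89, -0.36, 0.29], [-0.46, 0.68, -0.57], [0.01, -0.63, -0.77]] (4,)
top [ 0.42952445 -0.01466351  1.13848618] [[-0.01, -1.0, 0.09], [-1.0, 0.01, 0.0], [-0.0, -0.09, -1.0]] (4,)
{'time': 0.1, 'joint_positions': array([-1.25419626,  0.6898513 , -0.19450945,  1.56621322,  0.15730665,
        0.90251743, -0.21512039]), 'qd': array([-1.38260855e-03,  9.19652225e-06,  1.16033172e-04, -3.01368017e-03,
       -1.68989596e-03, -3.54246760e-05,  4.69967247e-04]), 'tau': array([-3.78170036e-03, -5.28496099e+01, -1.27174996e+00, -1.53838634e+01,
       -5.25589124e-02,  1.93150110e-03,  5.00284852e-05]), 'tcp_pos': array([0.17429852, 0.59962601, 0.23802758]), 'orientation': array([ 1.40905239e-01,  9.90022765e-01, -7.98164212e-04, -4.53046693e-05]), 'force': array([-0.42497319, -0.23040978,  0.41368167]), 'wrist_torque': array([-0.02202465, -0.00579259,  0.03207856]), 'finger_force': 0.0, 'width': 0.08787248983603389}
```

View pics/top0.png

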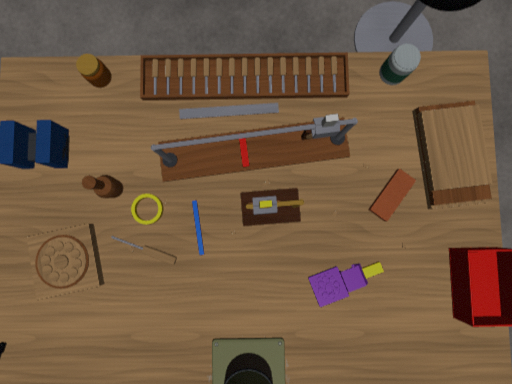

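View pics/side0.png

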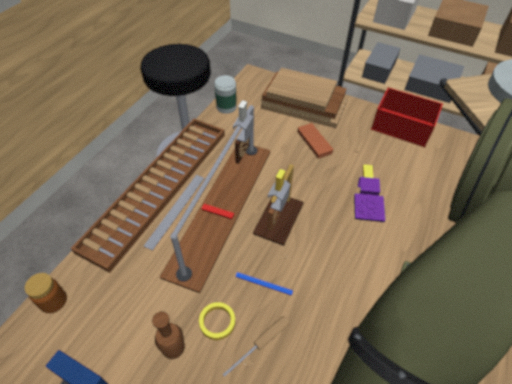

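Top view: the yellow tab on the brass stand is at (265,204). The purple look-alike with a yellow tab lies flat at (345,283). The rail runs from (155,148), the empty end, to (355,122), with the white tab at (332,120) and the red strip at (244,153). The target is the one hanging on the stand at (265,204), because the other is purple and not on a stand. I'll confirm in a crop while measuring.

```bash
cat > m.py <<'E'
from h import *
def stat(P,m,name):
    q=P[m]; c=np.median(q,0); x=q[:,:2]-q[:,:2].mean(0)
    r=cv2.minAreaRect((q[:,:2]*1000).astype(np.float32))
    w,V=np.linalg.eigh(x.T@x); d=V[:,1]
    print(name,m.sum(),"med",c.round(4),"rectc",np.round(r[0],1),np.round(r[1],1),"yaw of long axis",np.degrees(np.arctan2(d[1],d[0])).round(1),"z",q[:,2].min().round(3),q[:,2].max().round(3))
for n in("top","side"):
    c=dict(np.load(n+".npz")); P=pts(c); hsv=cv2.cvtColor(c["pixels"],cv2.COLOR_BGR2HSV); H,S,V=[hsv[...,i].astype(int) for i in range(3)]
    z=P[...,2]; ok=c["z_map"]>0; X,Y=P[...,0],P[...,1]
    print(n)
    yel=ok&(H>22)&(H<34)&(S>150)&(V>120)
    stat(P,yel&(z>.18)&(z<.32),"tab")
    stat(P,yel&(z>.22)&(z<.32),"tabtop")
    red=ok&((H<4)|(H>176))&(S>200)&(V>120)&(z<.05)&(z>.0)&(X>.4)&(X<.8)&(abs(Y)<.3)
    stat(P,red,"marker")
    rail=ok&(z>.195)&(z<.222)&(S<70)&(X>.4)&(X<.85)
    if n=="top": rail&=(np.mgrid[:384,:512][0]<160)
    stat(P,rail,"rail")
    stat(P,ok&(z>.225)&(z<.3)&(S<60)&(X>.6)&(Y<-.1)&(Y>-.4),"other")
    arm=ok&(z>.155)&(z<.178)&(S>90)&(H>10)&(H<30)&(X>.35)&(X<.62)&(abs(Y)<.2)
    stat(P,arm,"arm")
    steel=ok&(z>.16)&(z<.2)&(S<60)&(X>.35)&(X<.62)&(abs(Y)<.15)
    stat(P,steel,"saddle")
t=cv2.imread("pics/top0.png");s=cv2.imread("pics/side0.png")
a=cv2.resize(t[170:240,220:320],None,fx=4,fy=4);b=cv2.resize(s[150:250,240:320],None,fx=4,fy=4)
o=np.zeros((400,720,3),np.uint8);o[:280,:400]=a;o[:,400:]=b;cv2.imwrite("pics/crop.png",o)
E
python3 m.py
```

```text
top
tab 78 med [ 0.4728 -0.0478  0.2288] rectc [472.8 -49. ] [26.1 14.3] yaw of long axis 95.6 z 0.224 0.232
tabtop 78 med [ 0.4728 -0.0478  0.2288] rectc [472.8 -49. ] [26.1 14.3] yaw of long axis 95.6 z 0.224 0.232
marker 176 med [0.6355 0.0038 0.0254] rectc [634.7   4.1] [81.3 18.7] yaw of long axis -173.4 z 0.02 0.031
rail 1129 med [ 0.6494 -0.0691  0.2097] rectc [649.  -24.9] [ 42.3 513.7] yaw of long axis 96.3 z 0.195 0.222
other 162 med [ 0.6643 -0.201   0.2666] rectc [ 667.6 -203.5] [16.4 30.7] yaw of long axis 92.1 z 0.225 0.272
arm 170 med [ 0.4764 -0.1054  0.1695] rectc [477.7 -74.3] [ 17.7 145.6] yaw of long axis 93.4 z 0.158 0.175
saddle 278 med [ 0.4682 -0.0473  0.1688] rectc [473.2 -48.9] [40.6 59.9] yaw of long axis 92.5 z 0.161 0.2
side
tab 55 med [ 0.4665 -0.0392  0.226 ] rectc [467.7 -46.5] [28.5 12.5] yaw of long axis 88.0 z 0.186 0.231
tabtop 40 med [ 0.4677 -0.0402  0.2279] rectc [467.7 -46.5] [28.5 12.5] yaw of long axis 84.0 z 0.221 0.231
marker 1 med [0.6024 0.0107 0.0243] rectc [602.4  10.7] [0. 0.] yaw of long axis 90.0 z 0.024 0.024
rail 827 med [ 0.6416 -0.0042  0.2089] rectc [641.6 -22.7] [ 42.  512.4] yaw of long axis 96.3 z 0.195 0.222
other 142 med [ 0.6621 -0.1956  0.252 ] rectc [1255.3 -275.4] [  34.8 1208.8] yaw of long axis 172.3 z 0.225 0.272
arm 95 med [ 0.473  -0.1103  0.1691] rectc [472.4 -73.7] [ 15.8 144. ] yaw of long axis 92.7 z 0.156 0.174
saddle 210 med [ 0.4637 -0.0362  0.1681] rectc [471.4 -40.3] [41.7 78.2] yaw of long axis 75.2 z 0.16 0.194
```

View pics/crop.png

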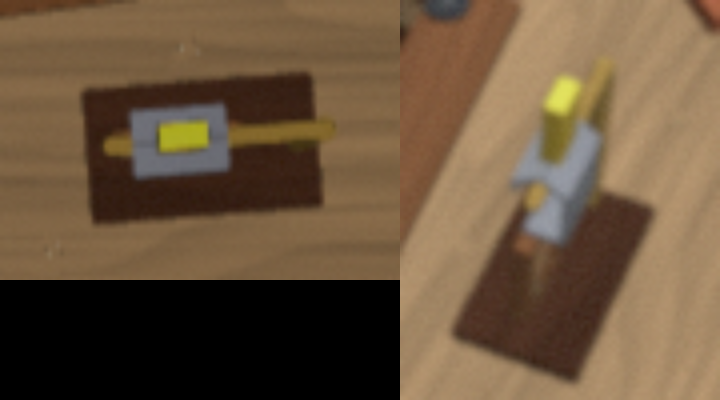

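The crop shows the yellow tab (180,135 left; 560,105 right) on a grey saddle over the brass arm. In the oblique view the long leg is on the robot side, so the mouth faces +x.

```bash
cat >> h.py <<'E'
def go(pos,yaw):  # tool y along yaw (deg), tool z down; prints shift/turn in move units
    s=manip.get_state(); Rc=R.from_quat(s["orientation"]); a=np.radians(yaw)
    y=np.array([np.cos(a),np.sin(a),0]);z=np.array([0,0,-1.]);T=R.from_matrix(np.stack([np.cross(y,z),y,z],1))
    print("shift",(Rc.inv().apply(np.array(pos)-s["tcp_pos"])/.025).round(3),"turn",((Rc.inv()*T).as_rotvec(degrees=True)/5).round(3))
E
python3 - <<'E'
from h import *
c=dict(np.load("top.npz"));P=pts(c);hsv=cv2.cvtColor(c["pixels"],cv2.COLOR_BGR2HSV);z=P[...,2]
m=(abs(z-.012)<.01)&(hsv[...,2]<90)&(P[...,0]>.38)&(P[...,0]<.58)&(P[...,1]>-.2)&(P[...,1]<.08)
print(m.sum(),cv2.minAreaRect((P[m][:,:2]*1000).astype(np.float32)))
q=P[(abs(z-.210)<.006)&(P[...,0]>.58)&(P[...,0]<.72)&(P[...,1]>-.15)&(P[...,1]<.2)]
f=np.polyfit(q[:,1],q[:,0],1);print("rail x=a*y+b",f,np.degrees(np.arctan(f[0])),len(q))
q=P[(z>.158)&(z<.175)&(P[...,0]>.4)&(P[...,0]<.55)&(P[...,1]>-.14)&(P[...,1]<-.085)]
f=np.polyfit(q[:,1],q[:,0],1);print("arm",f,np.degrees(np.arctan(f[0])),len(q))
c=dict(np.load("side.npz"));P=pts(c)
for v,u in((211,277),(220,276),(230,274),(215,290),(225,268)):print(v,u,P[v,u].round(3),c["pixels"][v,u])
go([.174,.6,.34],73.8);go([.40,.25,.34],3.5);go([.473,-.049,.34],3.5)
E
```

```text
1364 ((504.76544189453125, -39.738502502441406), (160.78016662597656, 225.70599365234375), 3.7922427654266357)
rail x=a*y+b [-0.1205958   0.64279947] -6.876423260814736 689
arm [-0.0616438   0.47022922] -3.527465879896271 106
211 277 [ 0.466 -0.032  0.091] [ 61  80 105]
220 276 [ 0.465 -0.027  0.054] [42 64 89]
230 274 [ 0.465 -0.02   0.012] [37 51 80]
215 290 [ 0.447 -0.093  0.009] [38 49 75]
225 268 [ 0.479 -0.005  0.048] [31 47 73]
shift [ 0.015  0.005 -4.079] turn [-0.018  0.002 -0.   ]
shift [-12.572 -10.917  -4.06 ] turn [-1.500e-02  1.300e-02  1.406e+01]
shift [-18.713 -21.588  -4.042] turn [-1.500e-02  1.300e-02  1.406e+01]
```

```bash
python3 -m inch '[[1,0,0,-2,0,0,0],[1,0,0,-4,0,0,1],[1,-1.5,-1.5,-4,0,0,2],[1,-3,-3,-4,0,0,3],[1,-4.5,-4.2,-4,0,0,4],[1,-6,-5.4,-4,0,0,5],[1,-7.5,-6.6,-4,0,0,6],[1,-9,-7.8,-4,0,0,7],[1,-10.5,-9,-4,0,0,8],[1,-12,-10.2,-4,0,0,9],[1,-12.6,-11,-4,0,0,10],[1,-13.2,-12.2,-4,0,0,11],[1,-13.8,-13.4,-4,0,0,12],[1,-14.4,-14.4,-4,0,0,13],[1,-15,-15.4,-4,0,0,14],[1,-16,-17,-4,0,0,14.06],[1,-17,-18.6,-4,0,0,14.06],[1,-18,-20,-4,0,0,14.06],[1,-18.7,-21.6,-4,0,0,14.06],[1,-18.7,-21.6,-4,0,0,14.06]]'; python3 - <<'E'
from h import *
print(manip.get_state()["joint_positions"].round(2)); go([.473,-.049,.34],3.5)
E
```

```text
time: 1.77
tcp_pos: [0.4728, -0.0553, 0.3387]
orientation: [0.688, 0.726, -0.001, 0.001]
force: [1.0, 0.7, -0.0]
width: 0.0882
finger_force: 0.0
[-0.14  0.37  0.23  1.87 -0.1   0.92  0.19]
shift [ 0.25   0.022 -0.052] turn [ 0.003  0.038 -0.087]
```

```bash
python3 -m inch '[[1,0,0,0,0,0,0],[1,0,0,0,0,0,0],[1,0,0,0,0,0,0]]'; python3 - <<'E'
from h import *
s=manip.get_state();print(s["tcp_pos"],s["orientation"])
c=cap("wrist");cv2.imwrite("pics/w1.png",c["pixels"]);P=pts(c);print(c["o"],c["R"].round(2).tolist())
np.savez("w1.npz",**{k:c[k] for k in("pixels","z_map","R","o","K")})
hsv=cv2.cvtColor(c["pixels"],cv2.COLOR_BGR2HSV);z=P[...,2]
m=(hsv[...,0]>22)&(hsv[...,0]<34)&(hsv[...,1]>150)&(z>.222)&(z<.24)
v,u=np.nonzero(m);print(m.sum(),u.mean(),v.mean(),P[m].mean(0),cv2.minAreaRect((P[m][:,:2]*1000).astype(np.float32)))
go([.473,-.049,.34],3.5)
E
```

```text
time: 2.02
tcp_pos: [0.4723, -0.0472, 0.3384]
orientation: [0.684, 0.729, 0.0, -0.001]
force: [0.3, 0.3, -0.0]
width: 0.0883
finger_force: 0.0
[ 0.47231193 -0.04718505  0.33838994] [ 6.84488121e-01  7.29023582e-01  1.26825235e-04 -7.82115294e-04]
[0.46672891 0.02471903 0.48490484] [[1.0, 0.06, 0.02], [0.06, -0.96, -0.28], [0.0, 0.28, -0.96]]
581 256.01376936316694 186.5817555938038 [ 0.47368464 -0.04933819  0.22912465] ((473.8269958496094, -49.99502182006836), (14.974447250366211, 29.268144607543945), 5.172278881072998)
shift [-0.089  0.019 -0.061] turn [-0.008 -0.014  0.035]
```

View pics/w1.png

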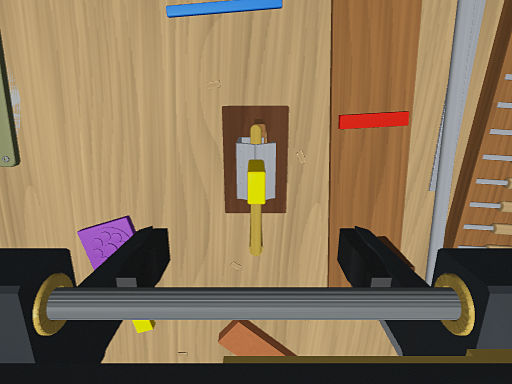

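The wrist view shows the yellow tab top at (256,186) centred between the open fingers, with the saddle below it and the red marker at (373,121). I'll descend and grip.

```bash
python3 -m inch '[[1,-0.1,0.05,1.2,0,0,0.03],[1,-0.1,0.05,2.4,0,0,0.03],[1,-0.1,0.05,3.6,0,0,0.03],[1,-0.1,0.05,4.6,0,0,0.03],[1,-0.1,0.05,5.4,0,0,0.03],[1,-0.1,0.05,5.98,0,0,0.03],[1,-0.1,0.05,5.98,0,0,0.03],[0,-0.1,0.05,5.98,0,0,0.03],[-0.3,-0.1,0.05,5.98,0,0,0.03],[-0.5,-0.1,0.05,5.98,0,0,0.03],[-1,-0.1,0.05,5.98,0,0,0.03],[-1,-0.1,0.05,5.98,0,0,0.03],[-1,-0.1,0.05,5.98,0,0,0.03],[-1,-0.1,0.05,5.98,0,0,0.03],[-1,-0.1,0.05,5.98,0,0,0.03],[-1,-0.1,0.05,5.98,0,0,0.03],[-1,-0.1,0.05,5.98,0,0,0.03],[-1,-0.1,0.05,5.98,0,0,0.03]]' 30
```

```text
time: 3.57
tcp_pos: [0.4742, -0.0512, 0.1892]
orientation: [0.686, 0.727, 0.0, 0.0]
force: [3.9, 0.6, -1.2]
width: 0.0172
finger_force: 2.4
```

```bash
python3 -m inch '[[-1,0,0,0,0,0,0],[-1,0,0,0,0,0,0],[-1,0,0,0,0,0,0],[-1,0,0,0,0,0,0]]' 30; python3 -m inch '[[-1,0,0,-0.15,0,0,0],[-1,0,0,-0.3,0,0,0],[-1,0,0,-0.5,0,0,0],[-1,0,0,-0.7,0,0,0],[-1,0,0,-0.9,0,0,0],[-1,0,0,-1.1,0,0,0],[-1,0,0,-1.2,0,0,0],[-1,0,0,-1.2,0,0,0],[-1,0,0,-1.2,0,0,0]]' 30; python3 - <<'E'
from h import *
c=cap("side");cv2.imwrite("pics/s2.png",cv2.resize(c["pixels"][130:270,200:340],None,fx=4,fy=4))
s=manip.get_state();print(s)
E
```

```text
time: 3.9
tcp_pos: [0.4746, -0.0512, 0.1893]
orientation: [0.686, 0.727, 0.0, 0.0]
force: [1.3, -0.1, -1.1]
width: 0.0158
finger_force: 29.9
time: 4.65
tcp_pos: [0.4741, -0.0512, 0.2194]
orientation: [0.686, 0.727, 0.0, 0.0]
force: [0.1, 0.1, -3.0]
width: 0.0156
finger_force: 29.9
{'time': 4.7, 'joint_positions': array([-0.09827629,  0.53723487,  0.16873766,  2.03430783, -0.15716453,
        0.58219417,  0.23713206]), 'qd': array([ 0.00062585,  0.00349352,  0.0006357 ,  0.0031785 , -0.00117472,
        0.00032764, -0.00145041]), 'tau': array([-2.87611016e-03, -4.18229377e+01,  2.60996327e+00, -1.13423681e+01,
       -3.33807827e-02,  2.90189520e-02, -8.35915362e-04]), 'tcp_pos': array([ 0.47391846, -0.05114923,  0.21915061]), 'orientation': array([ 6.86137113e-01,  7.27472232e-01, -1.81290496e-05, -1.12428094e-04]), 'force': array([-0.06061634, -0.5186741 , -2.6929279 ]), 'wrist_torque': array([-0.07375259,  0.0914881 ,  0.01012463]), 'finger_force': 29.90666685564065, 'width': 0.015761170189883475}
```

View pics/s2.png

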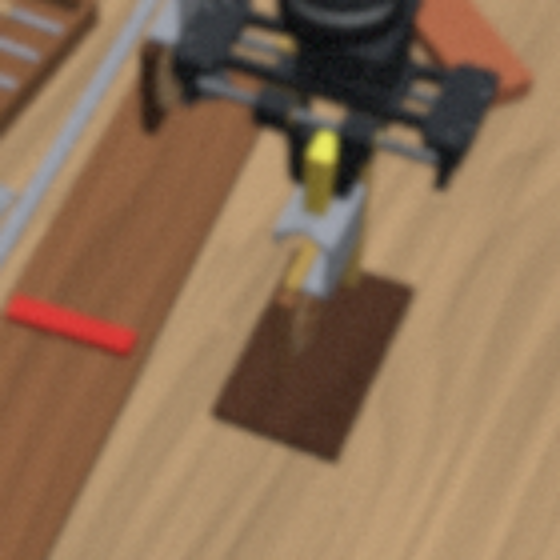

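Lifted clear: in the crop the saddle at (320,230) is above the brass arm, the lip is on the rail side (+x) and weight reads about 2.7 N. Next: unhook backwards, raise, swing to the empty end and stop in front of the rail.

```bash
python3 -m inch '[[-1,0,-0.4,0,0,0,0],[-1,0,-0.8,0,0,0,0],[-1,0,-1.2,0,0,0,0],[-1,0,-1.6,0,0,0,0],[-1,0,-2,0,0,0,0],[-1,0,-2.3,0,0,0,0],[-1,0,-2.3,-0.6,0,0,0],[-1,0,-2.3,-1.2,0,0,0],[-1,0,-2.3,-1.6,0,0,0],[-1,0,-2.3,-1.6,0,0,0]]'; python3 - <<'E'
from h import *
s=manip.get_state();print(s["tcp_pos"],s["force"],s["width"]);go([.425,.13,.2595],6.6);go([.557,.136,.2595],6.6)
E
```

```text
time: 5.53
tcp_pos: [0.4178, -0.0547, 0.2606]
orientation: [0.686, 0.727, 0.001, 0.001]
force: [0.8, 0.8, -2.6]
width: 0.0157
finger_force: 29.9
[ 0.41779604 -0.05474787  0.26058632] [ 0.7616427   0.78449288 -2.64085813] 0.015721506772636624
shift [7.361 0.718 0.044] turn [ 0.043  0.005 -0.652]
shift [7.292 6.003 0.064] turn [ 0.043  0.005 -0.652]
```

```bash
python3 -m inch '[[-1,0.7,0.1,0,0,0,-0.1],[-1,1.6,0.2,0,0,0,-0.2],[-1,2.6,0.3,0,0,0,-0.3],[-1,3.6,0.4,0,0,0,-0.4],[-1,4.6,0.5,0,0,0,-0.5],[-1,5.6,0.6,0,0,0,-0.6],[-1,6.5,0.8,0,0,0,-0.65],[-1,7.2,1.4,0,0,0,-0.65],[-1,7.3,2.2,0,0,0,-0.65],[-1,7.3,3.1,0,0,0,-0.65],[-1,7.3,4,0,0,0,-0.65],[-1,7.3,4.9,0,0,0,-0.65],[-1,7.3,5.6,0,0,0,-0.65],[-1,7.3,6,0,0,0,-0.65],[-1,7.3,6,0,0,0,-0.65],[-1,7.3,6,0,0,0,-0.65],[-1,7.3,6,0,0,0,-0.65],[-1,7.3,6,0,0,0,-0.65]]'; python3 - <<'E'
from h import *
s=manip.get_state();print(s["tcp_pos"],s["force"],s["width"])
o=np.zeros((384,1024,3),np.uint8)
for i,n in enumerate(("wrist","top")):
    c=cap(n);P=pts(c);o[:,512*i:512*i+512]=c["pixels"]
    np.savez(n+"2.npz",**{k:c[k] for k in("pixels","z_map","R","o","K")})
    hsv=cv2.cvtColor(c["pixels"],cv2.COLOR_BGR2HSV);z=P[...,2];X,Y=P[...,0],P[...,1]
    for a,b in((.04,.2),(-.1,.04),(-.14,.2)):
        m=(abs(z-.209)<.007)&(X>.595)&(X<.70)&(Y>a)&(Y<b)&(hsv[...,1]<90)
        if m.sum()<20: print(n,a,b,m.sum());continue
        q=P[m];f=np.polyfit(q[:,1],q[:,0],1);r=q[:,0]-np.polyval(f,q[:,1]);k=abs(r)<.008;q=q[k];f=np.polyfit(q[:,1],q[:,0],1)
        print(n,a,b,len(q),"fit",f,"yaw",-np.degrees(np.arctan(f[0])),"z",q[:,2].max(), "x@.14",np.polyval(f,.14),"x@0",f[1])
    m=((hsv[...,0]<4)|(hsv[...,0]>176))&(hsv[...,1]>200)&(abs(z-.025)<.008)&(X>.5)&(X<.75)&(abs(Y)<.15)
    if m.sum()>20:print("marker",m.sum(),P[m].mean(0),cv2.minAreaRect((P[m][:,:2]*1000).astype(np.float32)))
    m=(hsv[...,0]>22)&(hsv[...,0]<34)&(hsv[...,1]>150)&(z>.2)&(z<.32)
    if m.sum()>5:print("tab",m.sum(),P[m].mean(0),P[m].max(0),P[m].min(0))
cv2.imwrite("pics/w2.png",cv2.resize(o,(800,300)))
E
```

```text
time: 7.03
tcp_pos: [0.5544, 0.1363, 0.2588]
orientation: [0.665, 0.747, -0.001, -0.001]
force: [-0.3, -0.1, -2.4]
width: 0.0154
finger_force: 29.9
[0.55441178 0.13632963 0.25880903] [-0.31878404 -0.08880679 -2.44270129] 0.01540890260302959
wrist 0.04 0.2 2343 fit [-0.1163592   0.64207842] yaw 6.637044705650741 z 0.2132971788613638 x@.14 0.6257881356705354 x@0 0.6420784243037436
wrist -0.1 0.04 0
wrist -0.14 0.2 2343 fit [-0.1163592   0.64207842] yaw 6.637044705650741 z 0.2132971788613638 x@.14 0.6257881356705354 x@0 0.6420784243037436
tab 3027 [0.55165057 0.14799642 0.28734644] [0.56111538 0.15305571 0.30273159] [0.54304494 0.13487325 0.24546548]
top 0.04 0.2 181 fit [-0.11250987  0.64230242] yaw 6.4193453751840135 z 0.21570716774382903 x@.14 0.6265510373899592 x@0 0.64230241969471
top -0.1 0.04 266 fit [-0.11870592  0.64305941] yaw 6.769669289899596 z 0.21523289111998045 x@.14 0.6264405812649902 x@0 0.6430594096064931
top -0.14 0.2 522 fit [-0.11936703  0.64297112] yaw 6.807019269513471 z 0.21570716774382903 x@.14 0.6262597360826526 x@0 0.6429711208148683
marker 175 [0.63485473 0.00410025 0.02485486] ((635.117431640625, 4.15460205078125), (81.96542358398438, 18.734621047973633), 6.68744421005249)
```

View pics/w2.png

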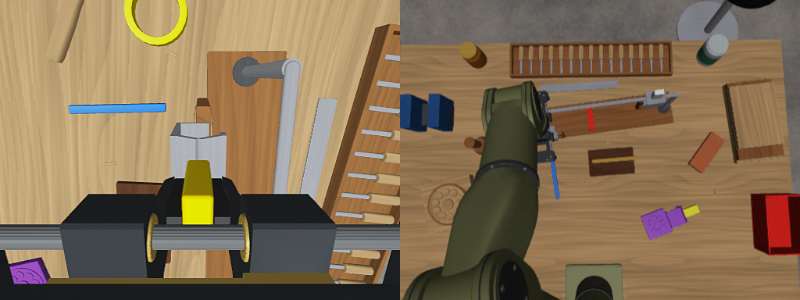

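The left half of the picture (wrist view) shows the held panel with its lip towards the rail. The rail runs at (290,150) and its end post is at (245,70), and nothing is in the way. The rail is 71.5 mm ahead at yaw 6.65°, so I'll move in.

```bash
python3 -m inch '[[-1,0,0.4,0,0,0,0],[-1,0,0.8,0,0,0,0],[-1,0,1.2,0,0,0,0],[-1,0,1.6,0,0,0,0],[-1,0,2,0,0,0,0],[-1,0,2.3,0,0,0,0],[-1,0,2.6,0,0,0,0],[-1,0,2.86,0,0,0,0],[-1,0,2.86,0,0,0,0],[-1,0,2.86,0,0,0,0],[-1,0,2.86,0,0,0,0]]'; python3 - <<'E'
from h import *
s=manip.get_state();print(s["tcp_pos"],s["force"],s["width"])
c=cap("wrist");P=pts(c);hsv=cv2.cvtColor(c["pixels"],cv2.COLOR_BGR2HSV);z=P[...,2];X,Y=P[...,0],P[...,1]
m=(abs(z-.209)<.007)&(X>.595)&(X<.70)&(Y>.04)&(Y<.24)&(hsv[...,1]<90);q=P[m];f=np.polyfit(q[:,1],q[:,0],1)
print("rail",len(q),f)
m=(hsv[...,0]>22)&(hsv[...,0]<34)&(hsv[...,1]>150)&(z>.22)&(z<.32);q=P[m];print("tab",np.percentile(q,[2,50,98],axis=0).round(4))
cv2.imwrite("pics/w3.png",c["pixels"])
E
```

```text
time: 8.05
tcp_pos: [0.6262, 0.1445, 0.2591]
orientation: [0.665, 0.747, -0.0, -0.0]
force: [-0.6, -0.6, -3.1]
width: 0.0157
finger_force: 29.9
[0.62623273 0.14450789 0.25908356] [-0.56571074 -0.61914668 -3.06586644] 0.015710062910651374
rail 2304 [-0.11592846  0.64315225]
tab [[0.6158 0.1451 0.2497]
 [0.6234 0.1589 0.2971]
 [0.6311 0.1608 0.3001]]
```

View pics/w3.png

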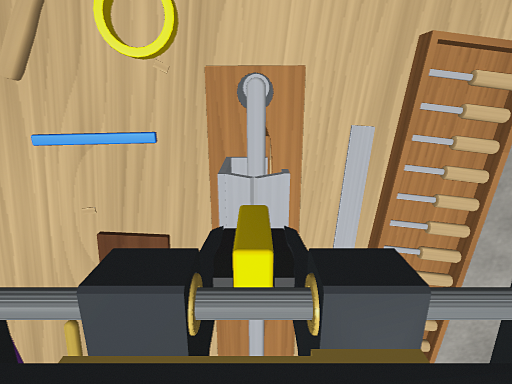

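The saddle ridge (254,180) lies right over the rail (256,130). Lowering.

```bash
python3 -m inch '[[-1,0,0,0.2,0,0,0],[-1,0,0,0.4,0,0,0],[-1,0,0,0.6,0,0,0],[-1,0,0,0.8,0,0,0],[-1,0,0,0.95,0,0,0],[-1,0,0,1.05,0,0,0],[-1,0,0,1.12,0,0,0],[-1,0,0,1.17,0,0,0],[-1,0,0,1.2,0,0,0],[-1,0,0,1.2,0,0,0],[-1,0,0,1.2,0,0,0]]'
```

```text
time: 9.02
tcp_pos: [0.6273, 0.1447, 0.2296]
orientation: [0.665, 0.747, 0.001, 0.0]
force: [0.3, 0.5, -1.2]
width: 0.0158
finger_force: 29.9
```

```bash
python3 -m inch '[[-0.6,0,0,0.02,0,0,0],[-0.5,0,0,0.02,0,0,0],[-0.4,0,0,0.02,0,0,0],[-0.2,0,0,0.02,0,0,0],[0,0,0,0,0,0,0],[0,0,0,0,0,0,0],[0,0,0,0,0,0,0]]'; python3 -m inch '[[0,0,0,-0.8,0,0,0],[0,0,0,-1.8,0,0,0],[0,0,0,-2.8,0,0,0],[0,0,0,-3.6,0,0,0],[0,0,0,-3.6,0,0,0],[0,0,0,-3.6,0,0,0]]';  python3 - <<'E'
from h import *
s=manip.get_state();print(s["tcp_pos"],s["force"],s["width"])
o=np.zeros((384,1024,3),np.uint8)
for i,n in enumerate(("wrist","side")):
    c=cap(n);P=pts(c);hsv=cv2.cvtColor(c["pixels"],cv2.COLOR_BGR2HSV);z=P[...,2];X,Y=P[...,0],P[...,1];o[:,512*i:512*i+512]=c["pixels"]
    m=(hsv[...,0]>22)&(hsv[...,0]<34)&(hsv[...,1]>150)&(z>.2)&(z<.32);q=P[m];print(n,"tab",len(q),np.percentile(q,[2,50,98],axis=0).round(4).tolist())
    q=P[m&(z>.262)]
    if len(q)>10:print(cv2.minAreaRect((q[:,:2]*1000).astype(np.float32)))
cv2.imwrite("pics/w4.png",cv2.resize(o,(800,300)))
E
```

```text
time: 9.6
tcp_pos: [0.6268, 0.1446, 0.2293]
orientation: [0.665, 0.747, 0.0, -0.0]
force: [-0.5, -0.7, 0.5]
width: 0.0439
finger_force: 0.0
time: 10.1
tcp_pos: [0.6273, 0.1446, 0.3201]
orientation: [0.665, 0.747, 0.001, 0.001]
force: [-1.0, -0.1, -0.8]
width: 0.0437
finger_force: 0.0
[0.62726954 0.14459646 0.32010349] [-1.02282524 -0.06271461 -0.82381658] 0.043748097199719276
wrist tab 1264 [[0.616, 0.132, 0.2241], [0.6237, 0.1513, 0.2689], [0.6316, 0.1606, 0.2705]]
((623.861083984375, 145.50794982910156), (15.330965042114258, 29.536712646484375), 6.275876522064209)
side tab 110 [[0.1525, 0.0846, 0.2258], [0.6156, 0.1579, 0.2534], [0.6239, 0.1619, 0.27]]
((328.31536865234375, 106.33720397949219), (599.20751953125, 22.89934730529785), 8.638646125793457)
```

View pics/w4.png

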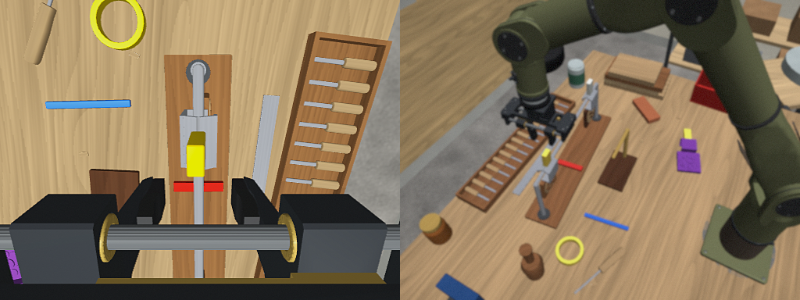

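The panel hangs freely: the yellow tab is at (197,155) left and (546,157) right, its top at z = 0.269 as expected. The red marker is at (198,186) left. It is about 142 mm along, towards −y. I'll shut the fingers, come down behind the tab on the +y side, and push slowly.

```bash
python3 -m inch '[[-1,0.6,-0.06,0,0,0,0],[-1,1.2,-0.06,0,0,0,0],[-1,1.8,-0.06,0,0,0,0],[-1,1.8,-0.06,0,0,0,0],[-1,1.8,-0.06,0,0,0,0],[-1,1.8,-0.06,0,0,0,0],[-1,1.8,-0.06,0,0,0,0],[-1,1.8,-0.06,0.8,0,0,0],[-1,1.8,-0.06,1.8,0,0,0],[-1,1.8,-0.06,2.8,0,0,0],[-1,1.8,-0.06,3.5,0,0,0],[-1,1.8,-0.06,3.92,0,0,0],[-1,1.8,-0.06,3.92,0,0,0],[-1,1.8,-0.06,3.92,0,0,0]]' 10; python3 -m inch '[[-1,-0.2,0,0,0,0,0],[-1,-0.4,0,0,0,0,0],[-1,-0.6,0,0,0,0,0],[-1,-0.7,0,0,0,0,0],[-1,-0.8,0,0,0,0,0],[-1,-0.9,0,0,0,0,0],[-1,-1,0,0,0,0,0],[-1,-1.1,0,0,0,0,0],[-1,-1.2,0,0,0,0,0],[-1,-1.3,0,0,0,0,0],[-1,-1.4,0,0,0,0,0],[-1,-1.5,0,0,0,0,0],[-1,-1.6,0,0,0,0,0],[-1,-1.6,0,0,0,0,0],[-1,-1.6,0,0,0,0,0]]'
```

```text
time: 11.37
tcp_pos: [0.6205, 0.1886, 0.2215]
orientation: [0.666, 0.746, 0.0, 0.0]
force: [0.1, -1.1, 1.5]
width: 0.0004
finger_force: 0.0
time: 12.62
tcp_pos: [0.6252, 0.1516, 0.2222]
orientation: [0.665, 0.747, 0.002, -0.0]
force: [-0.0, 5.1, 4.1]
width: 0.0005
finger_force: 2.5
```

```bash
python3 - <<'E'
from h import *
c=cap("side");P=pts(c);hsv=cv2.cvtColor(c["pixels"],cv2.COLOR_BGR2HSV);z=P[...,2]
m=(hsv[...,0]>22)&(hsv[...,0]<34)&(hsv[...,1]>150)&(z>.2)&(z<.32)&(P[...,0]>.55);q=P[m];print("tab",len(q),np.percentile(q,[2,50,98],axis=0).round(4).tolist())
cv2.imwrite("pics/s5.png",cv2.resize(c["pixels"][110:260,150:290],None,fx=4,fy=4))
E
```

```text
Traceback (most recent call last):
IndexError: index -1 is out of bounds for axis 0 with size 0
```

```bash
python3 - <<'E'
from h import *
for n in ("wrist","top"):
    c=cap(n);P=pts(c);hsv=cv2.cvtColor(c["pixels"],cv2.COLOR_BGR2HSV);z=P[...,2]
    m=(hsv[...,0]>22)&(hsv[...,0]<34)&(hsv[...,1]>130)&(z>.2)&(z<.32)&(P[...,0]>.55);q=P[m];print(n,"tab",len(q))
    if len(q)>4:print(np.percentile(q,[2,50,98],axis=0).round(4).tolist())
    cv2.imwrite(f"pics/{n}5.png",c["pixels"])
    m=(hsv[...,1]<60)&(abs(z-.217)<.01)&(abs(P[...,0]-.625)<.02)&(P[...,1]>.05)&(P[...,1]<.2);
    q=P[m]; print(len(q))
    for y in np.arange(.05,.2,.01):
        k=abs(q[:,1]-y)<.005
        if k.sum()>3:print(round(y,3),k.sum(),np.percentile(q[k,2],90).round(4),end="; ")
E
```

```text
wrist tab 1775
[[0.6133, 0.1248, 0.2392], [0.625, 0.1357, 0.2693], [0.6326, 0.1789, 0.3091]]
2045
0.15 98 0.2112; 0.16 581 0.2254; 0.17 361 0.2118; 0.18 390 0.2118; 0.19 408 0.2118; 0.2 207 0.2117; top tab 62
[[0.6171, 0.1109, 0.2343], [0.624, 0.1165, 0.2672], [0.6342, 0.1276, 0.3012]]
183
0.05 8 0.2122; 0.06 17 0.211; 0.07 19 0.2124; 0.08 17 0.2131; 0.09 18 0.2135; 0.1 42 0.2157; 0.11 43 0.2153; 0.12 14 0.2229; 0.13 5 0.2112;
```

```bash
python3 -m inch '[[-1,-0.15,0,0,0,0,0],[-1,-0.3,0,0,0,0,0],[-1,-0.45,0,0,0,0,0],[-1,-0.6,0,0,0,0,0],[-1,-0.75,0,0,0,0,0],[-1,-0.9,0,0,0,0,0],[-1,-1.05,0,0,0,0,0],[-1,-1.2,0,0,0,0,0],[-1,-1.35,0,0,0,0,0],[-1,-1.5,0,0,0,0,0],[-1,-1.65,0,0,0,0,0],[-1,-1.8,0,0,0,0,0],[-1,-1.95,0,0,0,0,0],[-1,-2.1,0,0,0,0,0],[-1,-2.2,0,0,0,0,0],[-1,-2.3,0,0,0,0,0],[-1,-2.3,0,0,0,0,0]]'; python3 -m inch '[[-1,0.4,0,0,0,0,0],[-1,0.8,0,0,0,0,0],[-1,1.2,0,0,0,0,0],[-1,1.6,0,0,0,0,0],[-1,1.6,0,-0.8,0,0,0],[-1,1.6,0,-1.8,0,0,0],[-1,1.6,0,-2.8,0,0,0],[-1,1.6,0,-2.8,0,0,0],[-1,1.6,0,-2.8,0,0,0],[-1,1.6,0,-2.8,0,0,0],[-1,1.6,0,-2.8,0,0,0]]'
cat > t.py <<'E'
from h import *
e=np.array([-.1157,.9933]);o=[]
for n in ("wrist","top"):
    c=cap(n);P=pts(c);o.append(c["pixels"]);hsv=cv2.cvtColor(c["pixels"],cv2.COLOR_BGR2HSV);z=P[...,2];X,Y=P[...,0],P[...,1]
    m=(hsv[...,0]>22)&(hsv[...,0]<34)&(hsv[...,1]>130)&(z>.258)&(z<.28)&(X>.59)&(X<.66)&(abs(Y)<.2);q=P[m]
    if len(q)>8:
        r=cv2.minAreaRect((q[:,:2]*1000).astype(np.float32));print(n,"tabtop",len(q),"z",np.percentile(q[:,2],[5,50,95]).round(4),np.round(r[0],1),np.round(r[1],1),"s",np.array(r[0])@e,"s mid",1e3*np.percentile(q[:,:2]@e,[1,99]).mean())
    m=((hsv[...,0]<4)|(hsv[...,0]>176))&(hsv[...,1]>200)&(abs(z-.025)<.008)&(X>.5)&(X<.75)&(abs(Y)<.15);q=P[m]
    if len(q)>20:print(n,"marker",len(q),q.mean(0).round(4),"s mid",1e3*np.percentile(q[:,:2]@e,[1,99]).mean().round(5),"extent",np.ptp(q[:,:2]@e))
    m=(z>.262)&(z<.28)&(hsv[...,1]<60)&(X>.63)&(X<.7)&(Y<-.15)&(Y>-.3)
    if m.sum()>10 and n=="top":print("other",P[m].mean(0))
E
python3 t.py
```

```text
time: 14.18
tcp_pos: [0.632, 0.0943, 0.2222]
orientation: [0.665, 0.747, 0.002, -0.0]
force: [0.2, 5.0, 4.6]
width: 0.0005
finger_force: 2.6
time: 15.1
tcp_pos: [0.6257, 0.1323, 0.2898]
orientation: [0.665, 0.747, -0.001, -0.001]
force: [-0.8, -1.0, -0.3]
width: 0.0005
finger_force: 0.0
wrist tabtop 404 z [0.268  0.2692 0.2702] [633.5  60.3] [15.3 14.3] s -13.416721815109247 s mid -13.405198094756434
wrist marker 71 [0.6817 0.0117 0.0245] s mid -70.02 extent 0.018887020679675924
top tabtop 95 z [0.2651 0.2687 0.2714] [632.2  68.5] [16.3 29. ] s -5.130850337219239 s mid -5.231490015012555
top marker 175 [0.6347 0.0042 0.025 ] s mid -69.29 extent 0.018744030210127126
other [ 0.66723671 -0.20316826  0.26837615]
```

```bash
python3 -m inch '[[-1,0,0,1,0,0,0],[-1,0,0,2,0,0,0],[-1,0,0,2.8,0,0,0],[-1,-0.4,0,2.8,0,0,0],[-1,-0.8,0,2.8,0,0,0],[-1,-1.2,0,2.8,0,0,0],[-1,-1.4,0,2.8,0,0,0],[-1,-1.55,0,2.8,0,0,0],[-1,-1.7,0,2.8,0,0,0],[-1,-1.85,0,2.8,0,0,0],[-1,-2,0,2.8,0,0,0],[-1,-2.15,0,2.8,0,0,0],[-1,-2.3,0,2.8,0,0,0],[-1,-2.45,0,2.8,0,0,0],[-1,-2.6,0,2.8,0,0,0],[-1,-2.75,0,2.8,0,0,0],[-1,-2.9,0,2.8,0,0,0],[-1,-3.05,0,2.8,0,0,0],[-1,-3.2,0,2.8,0,0,0],[-1,-3.2,0,2.8,0,0,0]]'; python3 -m inch '[[-1,-0.15,0,0,0,0,0],[-1,-0.3,0,0,0,0,0],[-1,-0.45,0,0,0,0,0],[-1,-0.6,0,0,0,0,0],[-1,-0.7,0,0,0,0,0],[-1,-0.8,0,0,0,0,0],[-1,-0.88,0,0,0,0,0],[-1,-0.92,0,0,0,0,0],[-1,-0.92,0,0,0,0,0],[-1,-0.92,0,0,0,0,0]]';  python3 -m inch '[[-1,0.4,0,0,0,0,0],[-1,0.8,0,0,0,0,0],[-1,1.2,0,0,0,0,0],[-1,1.6,0,0,0,0,0],[-1,1.6,0,-0.8,0,0,0],[-1,1.6,0,-1.8,0,0,0],[-1,1.6,0,-2.8,0,0,0],[-1,1.6,0,-2.8,0,0,0],[-1,1.6,0,-2.8,0,0,0],[-1,1.6,0,-2.8,0,0,0],[-1,1.6,0,-2.8,0,0,0]]'; python3 t.py
```

```text
time: 16.87
tcp_pos: [0.6368, 0.0546, 0.2226]
orientation: [0.665, 0.747, 0.002, -0.0]
force: [-0.5, 5.3, 5.0]
width: 0.0004
finger_force: 2.6
time: 17.7
tcp_pos: [0.6394, 0.0327, 0.2225]
orientation: [0.664, 0.747, 0.002, -0.0]
force: [-1.0, 6.9, 5.7]
width: 0.0008
finger_force: 3.1
time: 18.62
tcp_pos: [0.633, 0.0697, 0.2898]
orientation: [0.665, 0.747, -0.001, -0.001]
force: [-0.5, 0.1, -0.0]
width: 0.0003
finger_force: 0.0
wrist tabtop 377 z [0.2681 0.2693 0.2702] [641.4  -1.8] [15.4 13.6] s -75.98488150892257 s mid -75.92055479679676
wrist marker 692 [0.6393 0.0042 0.0249] s mid -70.62 extent 0.019663094501195626
top tabtop 94 z [0.2638 0.2688 0.2713] [640.2   7.8] [16.7 28.3] s -66.30182278041839 s mid -66.30774131752743
top marker 119 [0.622  0.0028 0.0249] s mid -69.28 extent 0.018880146274657998
other [ 0.66737622 -0.20336055  0.26846457]
```

```bash
python3 -m inch '[[-1,1,0,-1,0,0,0],[-1,2,0,-2,0,0,0],[-1,2.4,0,-3,0,0,0],[-1,2.4,0,-3,0,0,0],[-1,2.4,0,-3,0,0,0],[-1,2.4,0,-3,0,0,0],[-1,2.4,0,-3,0,0,0]]'; python3 t.py
```

```text
time: 19.3
tcp_pos: [0.6263, 0.1277, 0.3645]
orientation: [0.666, 0.746, -0.002, -0.001]
force: [-0.3, -0.8, 0.6]
width: 0.0003
finger_force: 0.0
wrist tabtop 128 z [0.268  0.2693 0.2704] [641.4  -3.6] [15.1 10. ] s -77.76110636529923 s mid -77.81552630703273
wrist marker 471 [0.6402 0.0043 0.0251] s mid -70.47 extent 0.020239963440266122
top tabtop 93 z [0.2649 0.2689 0.2718] [639.8   7.6] [16.8 28.4] s -66.46037496023179 s mid -66.33741141444801
top marker 119 [0.6217 0.0027 0.0254] s mid -69.29 extent 0.01881535062238128
other [ 0.66740304 -0.20356443  0.26817959]
```

```bash
python3 -m inch '[[-1,-1,0,1,0,0,0],[-1,-2,0,2,0,0,0],[-1,-2.4,0,3,0,0,0],[-1,-2.4,0,4.2,0,0,0],[-1,-2.4,0,5.2,0,0,0],[-1,-2.4,0,5.8,0,0,0],[-1,-2.8,0,5.8,0,0,0],[-1,-3.2,0,5.8,0,0,0],[-1,-3.5,0,5.8,0,0,0],[-1,-3.7,0,5.8,0,0,0],[-1,-3.8,0,5.8,0,0,0],[-1,-3.9,0,5.8,0,0,0],[-1,-4,0,5.8,0,0,0],[-1,-4.06,0,5.8,0,0,0],[-1,-4.12,0,5.8,0,0,0],[-1,-4.12,0,5.8,0,0,0],[-1,-4.12,0,5.8,0,0,0],[-1,-4.12,0,5.8,0,0,0]]';  python3 -m inch '[[-1,0.4,0,0,0,0,0],[-1,0.8,0,0,0,0,0],[-1,1.2,0,0,0,0,0],[-1,1.6,0,0,0,0,0],[-1,1.6,0,-0.8,0,0,0],[-1,1.6,0,-1.8,0,0,0],[-1,1.6,0,-2.8,0,0,0],[-1,2.6,0,-3.8,0,0,0],[-1,3.6,0,-4.8,0,0,0],[-1,4,0,-5.5,0,0,0],[-1,4,0,-5.5,0,0,0],[-1,4,0,-5.5,0,0,0],[-1,4,0,-5.5,0,0,0],[-1,4,0,-5.5,0,0,0]]'; python3 t.py; python3 -c "
from h import *
o=np.hstack([cap('side')['pixels'][100:300,100:400],cap('top')['pixels'][60:260,120:420]]);cv2.imwrite('pics/f.png',cv2.resize(o,(800,267)))"
```

```text
time: 20.9
tcp_pos: [0.6396, 0.0306, 0.2225]
orientation: [0.664, 0.748, 0.003, -0.001]
force: [-0.8, 5.5, 4.6]
width: 0.0006
finger_force: 3.0
time: 22.07
tcp_pos: [0.6267, 0.1245, 0.357]
orientation: [0.666, 0.746, -0.002, -0.001]
force: [-0.7, -0.4, 0.5]
width: 0.0006
finger_force: 0.0
wrist tabtop 224 z [0.268  0.2693 0.2703] [642.6  -3.4] [15.7 15.3] s -77.74301868343352 s mid -77.59880794659912
wrist marker 522 [0.6424 0.0046 0.0251] s mid -70.61 extent 0.020055202408710407
top tabtop 97 z [0.2615 0.2688 0.2714] [640.9   5.6] [15.4 29. ] s -68.63642874307632 s mid -68.5948828162659
top marker 118 [0.6215 0.0026 0.025 ] s mid -69.47 extent 0.018753114775539946
other [ 0.66731811 -0.20333121  0.26832755]
```

View pics/f.png

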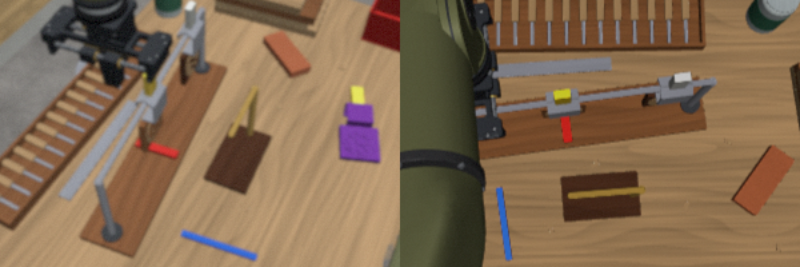

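The panel hangs level over the red strip, with the tab at (562,93) and the strip at (566,130) on the right. The tab is within 1 mm of the strip along the rail, the other panel has not moved, and the gripper is clear. Handing in.

```bash
python3 -c "
from cell import job;print(job.job_done())"
```

```text
the job is handed in; nothing more can be done
None
```

I hooked the rosette panel over the empty end of the rail, let go of it, and pushed it along to hang within about 1 mm of the red strip's centre; the other hanging panel did not move, the gripper is clear, and the job was handed in at about 22 s.

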